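# Check the slide dryer's plate with a contact thermometer

### The arm

A 7-joint arm with a two-finger parallel gripper is mounted at the origin on a cart in front of the work surface, level with it; the furniture and walls round the work are solid. World frame = base frame: x ahead of the robot, y to its left, z up, the work surface at z = 0. Lengths are in m, angles in rad, forces in N, time in s.
With the tool pointing down it reaches from about 0.35 to 0.9 m from the base axis. Payload 8.1 kg.
Tool frame: the origin (TCP) lies at the very end of the fingers, on their centre line; the grasp point (between the pads) lies 19 mm behind it; y points along the fingers, x is the direction in which the jaws open and shut, and the axes are right-handed (so a half turn about y gives the same grasp; the last joint's range is limited). The gripper opens to 92 mm and grips with 3 to 60 N. Pads are 19 mm wide; open, the fingers measure 130 mm over their backs; the gripper's body (75 mm by 190 mm) begins 47 mm behind the grasp point.
Start: joints at [1.018, 0.434, 0.025, 1.573, -0.012, 1.134, -0.075], TCP at [0.272, -0.563, 0.227] pointing down, gripper open.
Joint ranges: [-2.62, 2.62], [-0.44, 2.09], [-1.27, 1.32], [0.08, 2.57], [-1.32, 4.46], [0.12, 2], [-2.74, 2.74]. Speed limits (rad/s): [2.22, 2.22, 3.01, 3.01, 3.14, 3.14, 3.14].

### API

Orientations are given as a rotation vector (axis times angle).
In Python, from cell import arm, imaging gives the robot as it stands. The module is installed in compiled form; this text tells all that it offers.
- The arm moves only by the tool send_rows, never from a script. Its argument "steps" is a list of rows, each a list of 5 numbers: the opening, from 0 (shut) to 1 (fully open), then the shift along the tool's x, y, z in cm, then the turn about the tool's y in rad. In form: [[jaw, x, y, z, roll], ...]. A call has 1 to 20 rows; each row is the pose to reach, as a shift and turn from the pose commanded when the call began, along the tool's axes at that moment; what a row does not reach only later rows make up. A row lasts 1/8 s, in which the tool goes at most 62.5 mm and 10.7 degrees, less where a joint would pass 70% of its speed; a pose out of reach is approached as far as the arm can. A call with a gripper value outside its range is refused whole. The fingers move at their own pace and stop on an object; "squeeze" is the grip in N (left out, the last holds). Time passes only in rows, so rows that repeat a pose let the fingers close. It gives the time, the measured TCP pose, the force and the opening at its end, in the units of the state.
- arm.observe(): the state, without advancing time (a new reading comes with each control period).
- imaging.get_image(name): name is "side" or "top"; returns the picture (384x512x3 uint8, blue, green, red); there is no depth.
- imaging.camera_params(name): a dict with "camera_matrix" (3x3 intrinsics, pixels), "distortion" ([k1, k2, p1, p2, k3] as OpenCV has them; the pictures are not rectified), "position" and "orientation" of the camera in the world. Camera axes: x right, y down, z forward; pixel columns grow to the right and rows downward; lengths in m; the calibration is good to about 2 mm. A picture is of the moment at which its call begins. camera_params takes no time and is no camera call.
- arm.sign_off(): hands the job in, once; it reports no verdict.
The state is a dict: "clock": time; "joints": joint angles; "dq": joint speeds; "joint_efforts": joint torques, N m; "position": TCP position; "ee_rot": TCP orientation; "force": force on the tool from outside, world axes, zero at the start; "ft_torque": the same for the moment, N m; "width": opening from 0.0 (shut) to 1.0 (fully open).
Only numpy, scipy, OpenCV 4.12 (cv2) and the standard library are available. Lean on these libraries where they do the work, as an engineer would, in place of code of your own. Each camera call takes 0.05 s, during which the arm holds its last target.

### The job

Check the temperature of the slide dryer's plate: first swing the dryer's cover up until it stands open by itself, about upright. Then take the contact thermometer out of its holster and hold its sprung copper foot square on the ringed spot on the sloping plate, inside the ring, gently, with the foot pushed about half-way in. Finish like that, still holding the thermometer steady on the spot for the reading; leave the other things on the bench where they are.

Things in the scene. Friction and masses are not known exactly. Their poses are not given: they have to be found in the camera images.
- plate: aluminium plate of the slide dryer, 166 x 262 mm, fixed on its white wedge-shaped housing (170 deep, 280 wide, 45 high in front, 107 at the back) and sloping down 20 degrees to the dryer's front. Origin: centre of the upper face; z square to the face, outward; x up the slope to the back. Within 15 degrees of facing the robot. Slides 1.2 mm thick lie on its lower half
- spot (a point): centre of the marked spot, on the plate's upper face: black ring of 32 mm outside and 28 mm inside diameter, white inside with a black dot, painted flat on; axes as the plate's
- cover (a joint): hinge of the dryer's white cover (176 mm from hinge to front edge, 274 wide, 26 deep, tinted window; 0.3 kg), rad: 0 shut over the plate (at the start 0 to 0.2), 1.92 at its stop, upright. A stiff hinge (0.45 N m): the cover stays where it is left
- cover_hinge (a point): middle of the cover's hinge line, at the back of the dryer; its y axis is the hinge line, its x axis points from the cover's front edge to the hinge and turns with the cover
- cover_pull (a point): centre of the cover's pull: black barrel 15 mm thick, 28 mm long, parallel to the hinge line, on a stem 9 mm wide, 27 mm clear of the cover's front edge; 211 mm from the hinge line, 12 mm off the cover's lower plane, about 50 mm above the work surface when shut. Taken from above by its two flat ends it turns between the fingers; axes as the cover's
- holster: thermometer holster, fixed: grey upright pocket, 30 x 38 mm outside, rim 102 mm above the work surface, on a black foot 80 x 90 x 8 mm. Origin: centre of its underside, z up, front to -x. The thermometer stands 30 mm deep in it on a ledge, 2 mm of play all round, and lifts straight up; its foot is clear of the rim after 90 mm
- probe: the contact thermometer, 0.09 kg, standing upright in the holster. White plastic handle 18 mm (x) by 26 mm (y) and 100 mm long (z), display on its -x face; below it a steel stem 7 mm thick. Origin: centre of the handle's lower end; z along the stem towards the handle's top. The sprung foot's face lies 60 mm below the origin
- probe_grip (a point): point on the thermometer's axis where it is best held: 65 mm above the handle's lower end, 35 mm below its top, 35 mm above the holster's rim at the start; axes as the thermometer's. 125 mm from the foot's face when the spring is free
- probe_foot (a point): centre of the face of the copper foot at the stem's lower end, a disc of 12 mm diameter; moves in along the stem as the spring is pressed
- probe_tip (a joint): how far the sprung foot is pushed in, m: 0 free, 0.009 at the stop. Starts to give at 1.2 N, then 0.3 N more per mm (3.9 N at the stop)
- stain_a: bystander: brown glass bottle with blue cap and red label band, 52 mm wide, 130 mm high, standing behind the dryer; origin at its underside
- stain_b: bystander: brown glass bottle with blue cap and blue label band, 52 mm wide, 130 mm high, standing behind the dryer; origin at its underside
- oil_bottle: bystander: small brown bottle with black cap, 33 mm wide, 72 mm high, behind the dryer; origin at its underside
- petri: bystander: petri dish, 57 mm wide, 15 mm high, near the front edge between dryer and holster; origin at its underside
- forceps: bystander: steel forceps lying near the front edge to the right, 125 mm long, 9 mm high; origin at its underside
- slide_box: bystander: shut blue slide box, 92 x 175 x 38 mm, left of the holster; origin at its underside

How it is judged:
By the outcome, as a careful person would: the job done as asked, in the order asked, and still so for the second after the job is handed in, while the arm keeps its last pose, push and grip.
It also fails if it takes over 56 s, if anything falls off the work surface, if the arm or the gripper's body presses on something with over 40 N, if the wrist force passes 120 N, or if a joint passes its speed limit or range.

## Working session

There is one attempt and no reset: what is moved stays moved. The work goes in short steps, Python scripts to look and compute and a tool call to move; the robot and the scene stay as the last step left them, time stands still between calls to the robot, and variables do not carry over. Pictures are saved under pics/ and viewed, and the job is handed in when it is done.

Besides the shell and the picture viewer there is one more tool, called by a JSON object that holds its "name" and its "arguments", one argument or row to a line. send_rows: Moves the arm, as the interface text tells. Its arguments: {"type":"object","properties":{"steps":{"type":"array","items":{"type":"array","items":{"type":"number"}}},"squeeze":{"type":"number"}},"required":["steps"]}

```bash
mkdir -p pics; python3 - <<'E'
from cell import arm, imaging
import cv2
print(arm.observe())
for n in("side","top"):
    print(n,imaging.camera_params(n)); cv2.imwrite(f"pics/{n}0.png",imaging.get_image(n))
E
```

```text
{'clock': 0.0, 'joints': array([ 1.01838427,  0.4352324 ,  0.02496361,  1.57407307, -0.01157944,
        1.13401184, -0.0750903 ]), 'dq': array([-0.00043895,  0.00053546,  0.00050629, -0.00112975,  0.0008333 ,
       -0.00047423, -0.00287197]), 'joint_efforts': array([-4.68771577e-04, -6.67839932e+01,  9.85440910e-01, -3.14459753e+01,
       -6.02378463e-02,  4.25973732e-02,  1.48578292e-04]), 'position': array([ 0.27147569, -0.56240107,  0.22594832]), 'ee_rot': array([-1.38831478,  0.87291854, -0.87059715]), 'force': array([-0.41998727, -0.13184198,  0.09425003]), 'ft_torque': array([ 0.02574896,  0.00674131, -0.01533272]), 'width': 0.9971648059536914}
side {'camera_matrix': array([[346.47549307,   0.        , 254.21589971],
       [  0.        , 346.47549307, 187.6897256 ],
       [  0.        ,   0.        ,   1.        ]]), 'distortion': array([0.03174801, 0.        , 0.        , 0.        , 0.        ]), 'position': array([0.2454205, 0.8428443, 0.6227084]), 'orientation': array([-0.55548174,  2.52064259, -1.43626841])}
top {'camera_matrix': array([[415.07280361,   0.        , 261.83649091],
       [  0.        , 415.07280361, 191.54443102],
       [  0.        ,   0.        ,   1.        ]]), 'distortion': array([-0.01928274,  0.        ,  0.        ,  0.        ,  0.        ]), 'position': array([0.3096528 , 0.05917599, 1.44915393]), 'orientation': array([-2.1466652 ,  2.11039264, -0.21297058])}
```

View pics/side0.png

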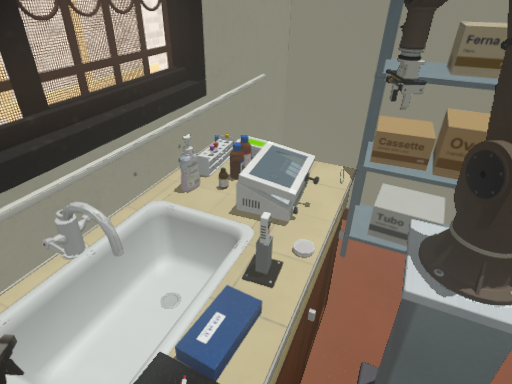

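View pics/top0.png

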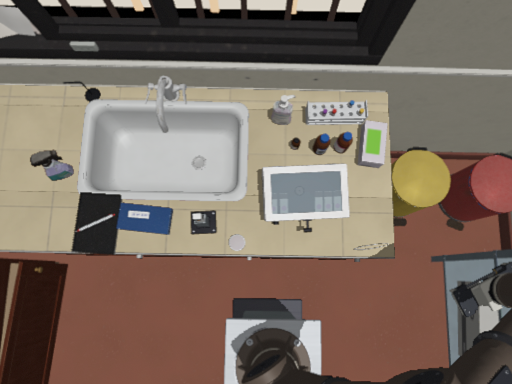

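```bash
cat > h.py <<'E'
import numpy as np, cv2
from scipy.spatial.transform import Rotation as R
from cell import arm, imaging
def cam(n):
    p=imaging.camera_params(n); return p['camera_matrix'],p['distortion'],p['position'],R.from_rotvec(p['orientation']).as_matrix()
def ray(n,uv):
    K,d,c,r=cam(n)
    q=cv2.undistortPoints(np.array([[uv]],float),K,d)[0,0]
    v=r@np.array([q[0],q[1],1]); return c,v/np.linalg.norm(v)
def onz(n,uv,z):
    c,v=ray(n,uv); return c+v*(z-c[2])/v[2]
def tri(uvs,uvt):
    a,u=ray('side',uvs); b,w=ray('top',uvt)
    s=np.linalg.lstsq(np.c_[u,-w],b-a,rcond=None)[0]
    p,q=a+u*s[0],b+w*s[1]; return (p+q)/2,np.linalg.norm(p-q)
def proj(n,P):
    K,d,c,r=cam(n); P=np.atleast_2d(P)
    return cv2.projectPoints((P-c)@r,np.zeros(3),np.zeros(3),K,d)[0][:,0]
def tool():
    s=arm.observe(); return s['position'],R.from_rotvec(s['ee_rot']).as_matrix(),s
E
python3 - <<'E'
from h import *
p,r,s=tool(); print(p.round(4)); print(r.round(3))
for n in('side','top'):
    im=cv2.imread(f'pics/{n}0.png')
    if n=='top': c=im[100:300,150:450]
    else: c=im[100:330,150:450]
    cv2.imwrite(f'pics/{n}0z.png',cv2.resize(c,None,fx=2.5,fy=2.5,interpolation=cv2.INTER_CUBIC))
E
```

```text
[ 0.2715 -0.5624  0.226 ]
[[ 0.435 -0.001  0.901]
 [-0.901  0.001  0.435]
 [-0.001 -1.    -0.   ]]
```

View pics/side0z.png

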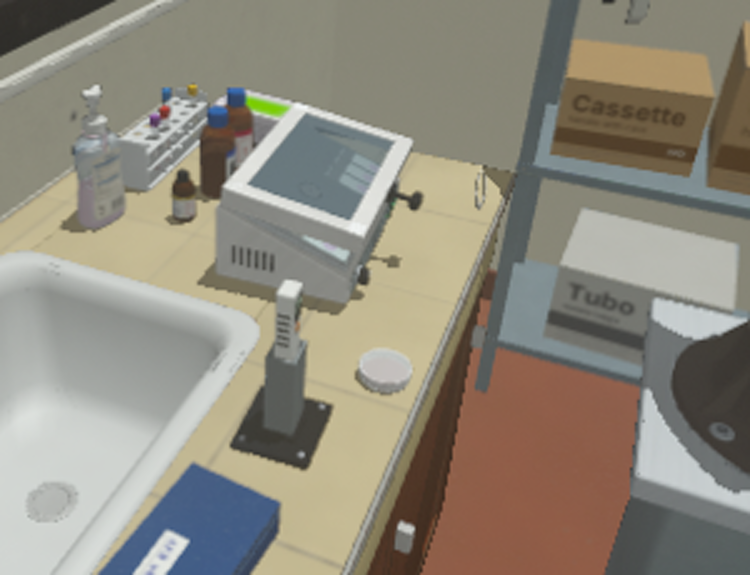

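View pics/top0z.png

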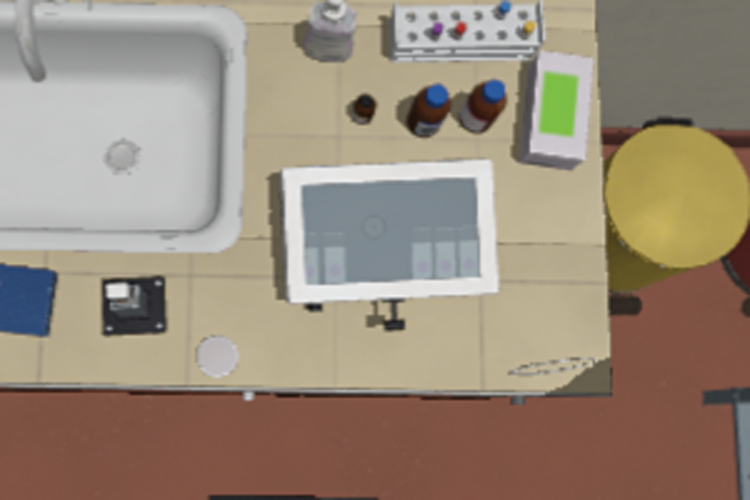

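```bash
python3 - <<'E'
from h import *
a=cv2.imread('pics/side0.png')[125:225,225:335]; cv2.imwrite('pics/s1.png',cv2.resize(a,None,fx=6,fy=6,interpolation=cv2.INTER_CUBIC))
a=cv2.imread('pics/top0.png')[155:240,255:360]; cv2.imwrite('pics/t1.png',cv2.resize(a,None,fx=6,fy=6,interpolation=cv2.INTER_CUBIC))
a=cv2.imread('pics/side0.png')[205:290,235:295]; b=cv2.imread('pics/top0.png')[200:245,180:230]
a=cv2.resize(a,None,fx=6,fy=6,interpolation=cv2.INTER_CUBIC);b=cv2.resize(b,None,fx=8,fy=8,interpolation=cv2.INTER_CUBIC)
c=np.zeros((510,800,3),np.uint8);c[:a.shape[0],:360]=a;c[:360,380:780]=b;cv2.imwrite('pics/h1.png',c)
E
```

```text
(no output)
```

View pics/s1.png

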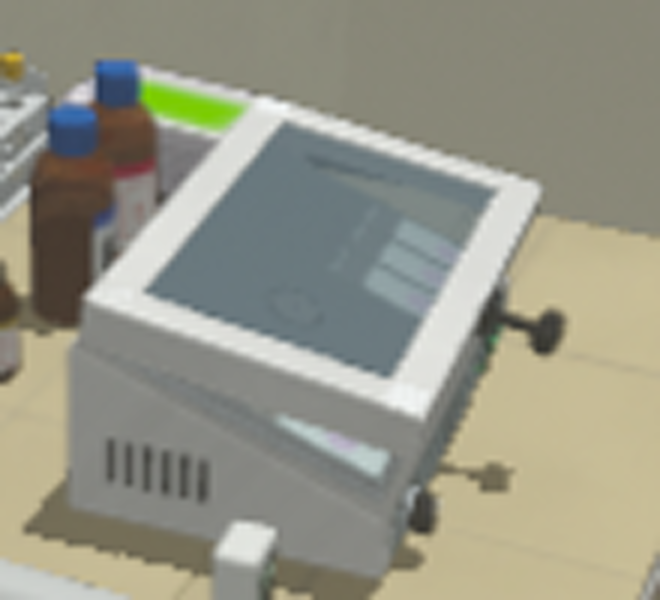

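View pics/t1.png

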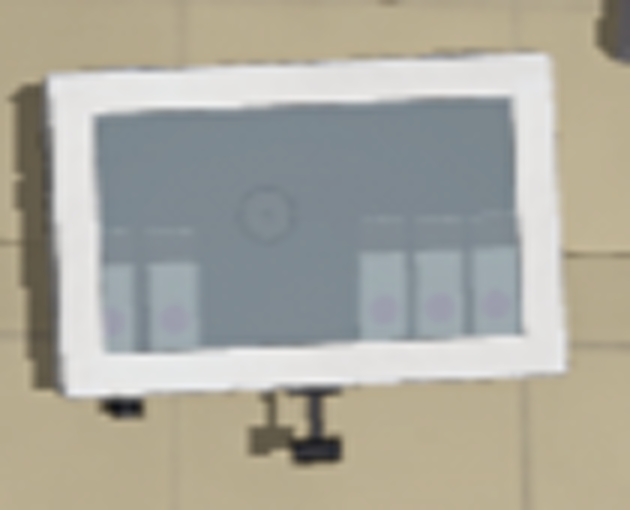

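View pics/h1.png

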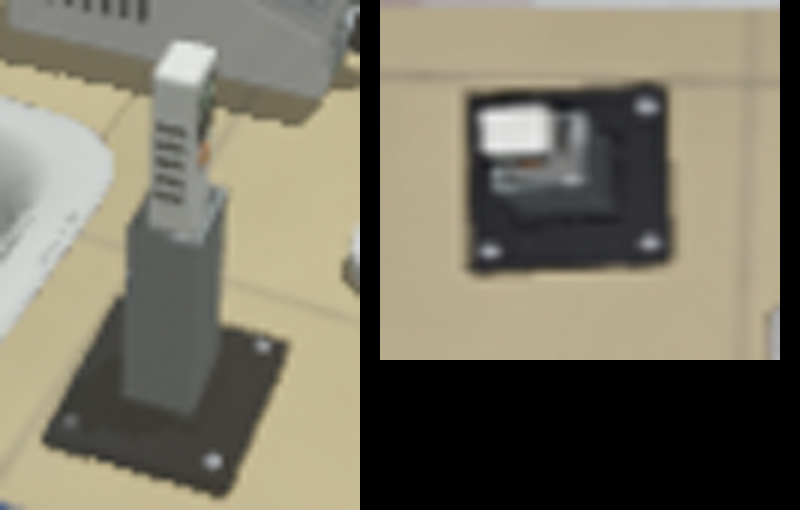

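```bash
cat >> h.py <<'E'
def S(u,v,x0=225,y0=125,k=6): return ((u+.5)/k-.5+x0,(v+.5)/k-.5+y0)
def T(u,v,x0=255,y0=155,k=6): return ((u+.5)/k-.5+x0,(v+.5)/k-.5+y0)
E
python3 - <<'E'
from h import *
P={}
for n,s,t in [('BL',(85,297),(50,75)),('BR',(268,98),(550,55)),('FR',(541,185),(566,374)),('FL',(421,415),(68,396)),('pull',(546,331),(316,449)),('spot',(293,305),(266,214))]:
    P[n],e=tri(S(*s),T(*t)); print(n,P[n].round(4),round(e,4))
for a,b in('BL BR','FL FR','BL FL','BR FR'): pass
for a,b in[('BL','BR'),('FL','FR'),('BL','FL'),('BR','FR')]:
    d=P[b]-P[a]; print(a,b,np.linalg.norm(d).round(4),(d/np.linalg.norm(d)).round(3))
# barrel by dark mask in both
for n,(x0,y0,x1,y1) in {'top':(295,222,320,236),'side':(309,172,322,188)}.items():
    im=cv2.imread(f'pics/{n}0.png'); g=im.max(2)[y0:y1,x0:x1]
    print(n); print(g)
E
```

```text
BL [0.641  0.0431 0.1341] 0.0014
BR [ 0.6569 -0.231   0.1312] 0.0016
FR [ 0.487  -0.2409  0.1058] 0.0035
FL [0.4699 0.0303 0.1059] 0.0026
pull [ 0.4452 -0.1065  0.0881] 0.0026
spot [ 0.5765 -0.0793  0.0847] 0.0028Traceback (most recent call last):
  File "<stdin>", line 5, in <module>
ValueError: too many values to unpack (expected 2)
```

{"name": "send_rows", "arguments": {
  "steps": [
    [1, -2, 0, 2, 0],
    [1, -5, 0, 5.5, 0.05],
    [1, -8.5, 0.5, 9, 0.1],
    [1, -12, 1, 12.5, 0.15],
    [0.9, -15.5, 1.5, 16.5, 0.2],
    [0.8, -19, 2, 20, 0.25],
    [0.7, -22.5, 2.5, 24, 0.3],
    [0.6, -26, 3, 27.5, 0.35],
    [0.55, -29, 3, 31, 0.39],
    [0.55, -31.5, 3, 33.5, 0.39],
    [0.55, -33, 3, 35, 0.39],
    [0.55, -33.5, 3, 35.5, 0.39],
    [0.55, -33.5, 3, 35.5, 0.39]
  ]
}}

```text
clock: 1.72
position: [0.4456, -0.1071, 0.1966]
ee_rot: [-1.237, 1.165, -1.165]
force: [-0.5, -0.7, 0.3]
width: 0.551
```

```bash
python3 - <<'E'
from h import *
p,r,s=tool(); print(p.round(4)); print(r.round(3)); print(s['clock'],s['joints'].round(2),s['force'])
d=np.array([0.4452,-0.1065,0.0881])-p; print('tool cm to pull',(r.T@d*100).round(2))
im=imaging.get_image('side'); cv2.imwrite('pics/s2.png',cv2.resize(im[90:240,190:360],None,fx=4,fy=4,interpolation=cv2.INTER_CUBIC))
E
```

```text
[ 0.4456 -0.1071  0.1966]
[[ 0.06  -0.     0.998]
 [-0.998 -0.     0.06 ]
 [ 0.    -1.    -0.   ]]
1.725 [ 0.26  0.21 -0.17  1.99  0.04  0.95 -1.44] [-0.5131308  -0.70233557  0.30877761]
tool cm to pull [-0.07 10.85 -0.03]
```

View pics/s2.png

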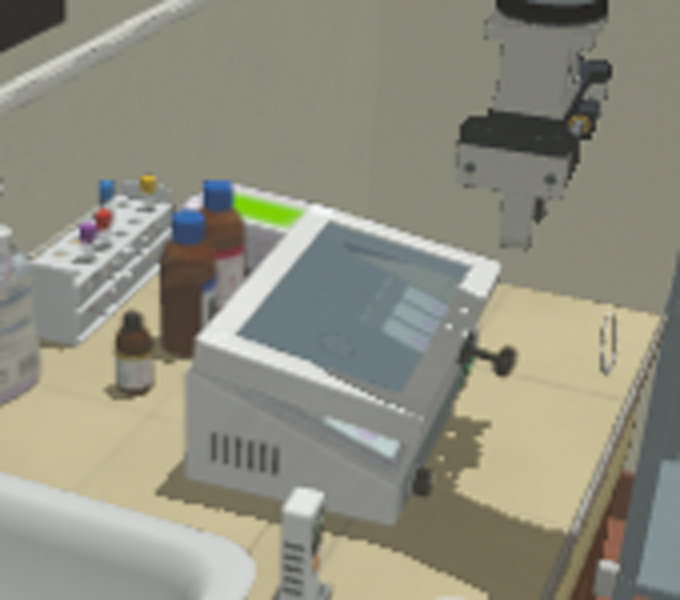

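{"name": "send_rows", "arguments": {
  "steps": [
    [0.55, 0, 2, 0, 0],
    [0.55, 0, 5, 0, 0],
    [0.55, 0, 8, 0, 0],
    [0.55, 0, 10.5, 0, 0],
    [0.55, 0, 12, 0, 0],
    [0.55, 0, 12.6, 0, 0],
    [0.55, 0, 12.6, 0, 0]
  ],
  "squeeze": 20
}}

```text
clock: 2.65
position: [0.4456, -0.1075, 0.0707]
ee_rot: [-1.237, 1.166, -1.166]
force: [0.7, 1.1, -0.5]
width: 0.55
```

```bash
python3 - <<'E'
from h import *
p,r,s=tool(); print(p.round(4),s['force'].round(2),s['width'])
im=imaging.get_image('side'); cv2.imwrite('pics/s3.png',cv2.resize(im[120:220,250:350],None,fx=6,fy=6,interpolation=cv2.INTER_CUBIC))
E
```

```text
[ 0.4456 -0.1075  0.0707] [ 0.69  1.1  -0.54] 0.5502857862667812
```

View pics/s3.png

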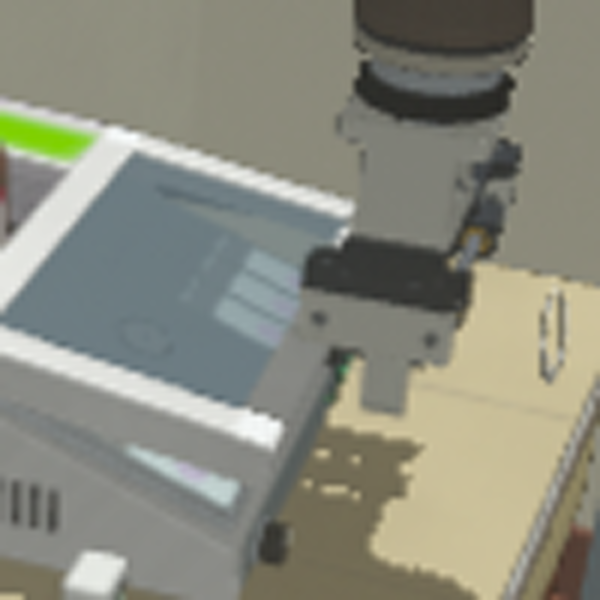

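Fingers straddle the barrel, with the near finger covering it at (385,380) in the zoomed view; no contact force. Closing.

{"name": "send_rows", "arguments": {
  "steps": [
    [0, 0, 0, 0, 0],
    [0, 0, 0, 0, 0],
    [0, 0, 0, 0, 0],
    [0, 0, 0, 0, 0],
    [0, 0, 0, 0, 0]
  ],
  "squeeze": 20
}}

```text
clock: 3.32
position: [0.446, -0.1058, 0.0709]
ee_rot: [-1.236, 1.164, -1.164]
force: [-0.1, 5.1, 1.1]
width: 0.303
```

```bash
python3 - <<'E'
from h import *
p,r,s=tool(); print(p.round(4),s['force'].round(2),s['width']*92)
g=p-r[:,1]*-0  # tcp
# arc: pull in hinge frame. radius; start angle from measured grasp point
H=np.array([0.653,0.107]); G=np.array([p[0],p[2]+0.019]); v=G-H
print('start',v,np.hypot(*v))
a0=np.arctan2(v[1],-v[0]); rad=np.hypot(*v)
off=np.arctan2(.012,.211)
print('theta0',a0-off+np.radians(20))
th0=a0-off+np.radians(20)
for th in np.linspace(th0,1.9,17)[1:]:
    a=th-np.radians(20)+off
    q=np.array([-np.cos(a),np.sin(a)])*rad
    d=q-v; print(round(th,2),'z',round(d[0]*100,2),'y',round(-d[1]*100,2))
E
```

```text
[ 0.446  -0.1058  0.0709] [-0.11  5.05  1.1 ] 27.871320040785303
start [-0.20700701 -0.01712728] 0.2077143386040691
theta0 0.20970536758749372
0.32 z -0.07 y -2.19
0.42 z 0.1 y -4.38
0.53 z 0.5 y -6.54
0.63 z 1.12 y -8.64
0.74 z 1.96 y -10.67
0.84 z 3.01 y -12.59
0.95 z 4.25 y -14.4
1.05 z 5.68 y -16.06
1.16 z 7.28 y -17.57
1.27 z 9.03 y -18.89
1.37 z 10.9 y -20.03
1.48 z 12.89 y -20.96
1.58 z 14.96 y -21.68
1.69 z 17.1 y -22.17
1.79 z 19.27 y -22.44
1.9 z 21.47 y -22.47
```

```bash
python3 - <<'E'
import numpy as np
H=np.array([0.655,0.107]); G=np.array([.446,.0899]); v=G-H
a0=np.arctan2(v[1],-v[0]); rad=np.hypot(*v); print(rad)
for a in np.linspace(a0,a0+1.70,18)[1:]:
    q=np.array([-np.cos(a),np.sin(a)])*rad; d=q-v
    print(round(a-a0,2),'z',round(d[0]*100,2),'y',round(-d[1]*100,2))
E
```

```text
0.2096983786298788
0.1 z -0.07 y -2.1
0.2 z 0.08 y -4.19
0.3 z 0.43 y -6.25
0.4 z 0.98 y -8.27
0.5 z 1.74 y -10.23
0.6 z 2.68 y -12.1
0.7 z 3.81 y -13.87
0.8 z 5.11 y -15.51
0.9 z 6.57 y -17.02
1.0 z 8.17 y -18.37
1.1 z 9.9 y -19.56
1.2 z 11.73 y -20.57
1.3 z 13.66 y -21.39
1.4 z 15.66 y -22.02
1.5 z 17.72 y -22.44
1.6 z 19.8 y -22.65
1.7 z 21.9 y -22.66
```

{"name": "send_rows", "arguments": {
  "steps": [
    [0, -0.1, -1, 0, 0],
    [0, -0.1, -2.1, -0.05, 0],
    [0, -0.1, -4.2, 0.1, 0],
    [0, -0.1, -6.25, 0.45, 0],
    [0, -0.1, -8.25, 1, 0],
    [0, -0.1, -10.2, 1.75, 0],
    [0, -0.1, -11.2, 2.2, 0],
    [0, -0.1, -12.1, 2.7, 0],
    [0, -0.1, -12.1, 2.7, 0]
  ]
}}

```text
clock: 4.45
position: [0.471, -0.1041, 0.1924]
ee_rot: [-1.239, 1.168, -1.164]
force: [-7.3, 2.3, 4.4]
width: 0.301
```

```bash
python3 - <<'E'
from h import *
p,r,s=tool(); print(p.round(4),s['force'].round(2),s['width']*92)
im=imaging.get_image('side'); cv2.imwrite('pics/s4.png',cv2.resize(im[60:220,200:350],None,fx=3.7,fy=3.7,interpolation=cv2.INTER_CUBIC))
E
```

```text
[ 0.471  -0.1041  0.1924] [-7.27  2.35  4.36] 27.71039803812543
```

View pics/s4.png

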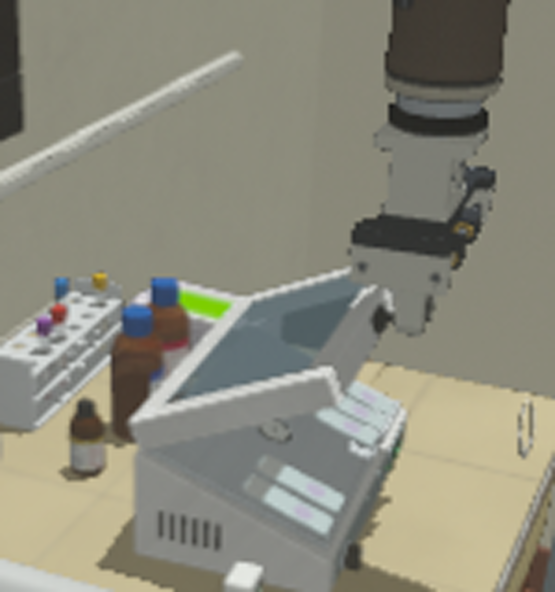

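{"name": "send_rows", "arguments": {
  "steps": [
    [0, -0.1, -0.8, 0.3, 0],
    [0, -0.1, -1.8, 0.9, 0],
    [0, -0.1, -3.4, 2.2, 0],
    [0, -0.1, -4.9, 3.65, 0],
    [0, -0.1, -6.3, 5.25, 0],
    [0, -0.1, -7.5, 7, 0],
    [0, -0.1, -8.5, 8.85, 0],
    [0, -0.1, -9.35, 10.75, 0],
    [0, -0.1, -9.7, 11.8, 0],
    [0, -0.1, -9.95, 12.75, 0],
    [0, -0.1, -9.95, 12.75, 0]
  ]
}}

```text
clock: 5.88
position: [0.6019, -0.0955, 0.2944]
ee_rot: [-1.234, 1.161, -1.168]
force: [-2.2, -0.6, 9.5]
width: 0.299
```

```bash
python3 - <<'E'
from h import *
p,r,s=tool(); print(p.round(4),s['force'].round(2),s['width']*92)
im=imaging.get_image('side'); cv2.imwrite('pics/s5.png',cv2.resize(im[30:220,180:350],None,fx=3.1,fy=3.1,interpolation=cv2.INTER_CUBIC))
E
```

```text
[ 0.6019 -0.0955  0.2944] [-2.25 -0.6   9.49] 27.52926014661015
```

View pics/s5.png

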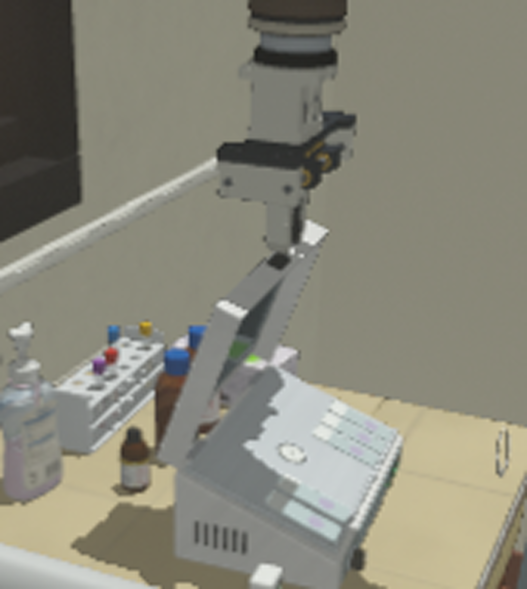

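{"name": "send_rows", "arguments": {
  "steps": [
    [0, 0, -0.45, 1, 0],
    [0, 0, -0.65, 2.2, 0],
    [0, 0, -0.8, 3.3, 0],
    [0, 0, -0.9, 4.4, 0],
    [0, 0, -0.9, 5.2, 0],
    [0, 0, -0.9, 5.6, 0],
    [0, 0, -0.9, 5.6, 0]
  ]
}}

```text
clock: 6.8
position: [0.6581, -0.0918, 0.3021]
ee_rot: [-1.234, 1.162, -1.167]
force: [0.8, 0.7, 5.7]
width: 0.304
```

```bash
python3 - <<'E'
from h import *
p,r,s=tool(); print(p.round(4),s['force'].round(2),s['width']*92)
im=imaging.get_image('side'); cv2.imwrite('pics/s6.png',cv2.resize(im[30:220,180:350],None,fx=3.1,fy=3.1,interpolation=cv2.INTER_CUBIC))
E
```

```text
[ 0.6581 -0.0918  0.3021] [0.76 0.73 5.72] 27.96662432385707
```

View pics/s6.png

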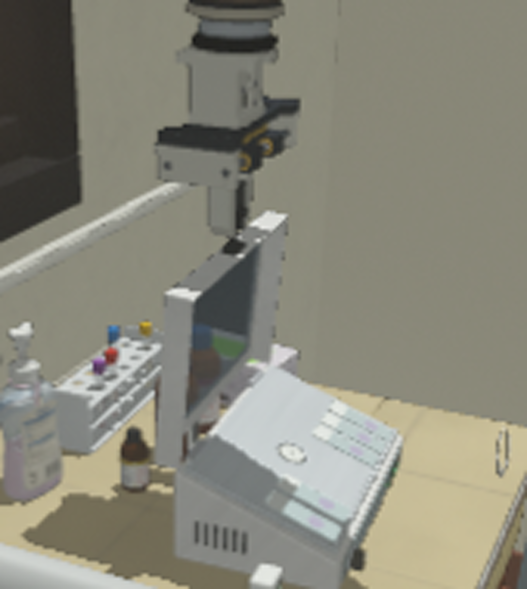

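{"name": "send_rows", "arguments": {
  "steps": [
    [0.5, 0, 0, 0, 0],
    [0.5, 0, 0, 0, 0],
    [0.55, 0, 0, 0, 0],
    [0.55, 0, 0, 0, 0],
    [0.55, 0, -1, 0, 0],
    [0.55, 0, -3, 0, 0],
    [0.55, 0, -6, -1, 0],
    [0.55, 0, -8, -5, 0],
    [0.55, 0, -8, -11, 0],
    [0.55, 0, -8, -15, 0],
    [0.55, 0, -8, -17, 0],
    [0.55, 0, -8, -18, 0],
    [0.55, 0, -8, -18, 0]
  ]
}}

```text
clock: 8.48
position: [0.4762, -0.1031, 0.3808]
ee_rot: [-1.236, 1.164, -1.166]
force: [0.8, -1.0, -0.3]
width: 0.551
```

```bash
python3 - <<'E'
from h import *
p,r,s=tool(); print(p.round(4),s['force'].round(2),s['width']*92,s['clock'])
im=imaging.get_image('side'); cv2.imwrite('pics/s7r.png',im); cv2.imwrite('pics/s7.png',cv2.resize(im[80:300,200:350],None,fx=2.7,fy=2.7,interpolation=cv2.INTER_CUBIC))
im=imaging.get_image('top'); cv2.imwrite('pics/t7r.png',im); cv2.imwrite('pics/t7.png',cv2.resize(im[120:260,170:370],None,fx=4,fy=4,interpolation=cv2.INTER_CUBIC))
E
```

```text
[ 0.4762 -0.1031  0.3808] [ 0.77 -1.05 -0.28] 50.67094647263921 8.475
```

View pics/s7.png

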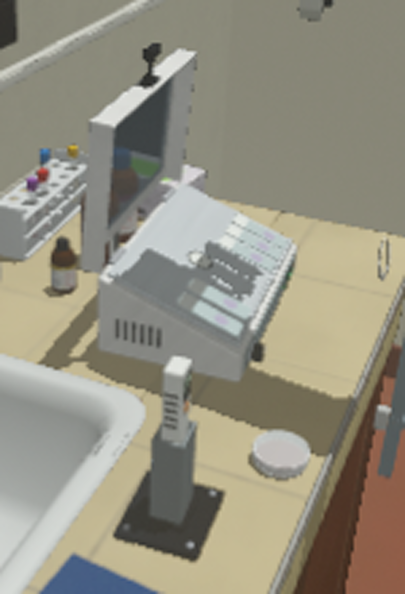

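View pics/t7.png

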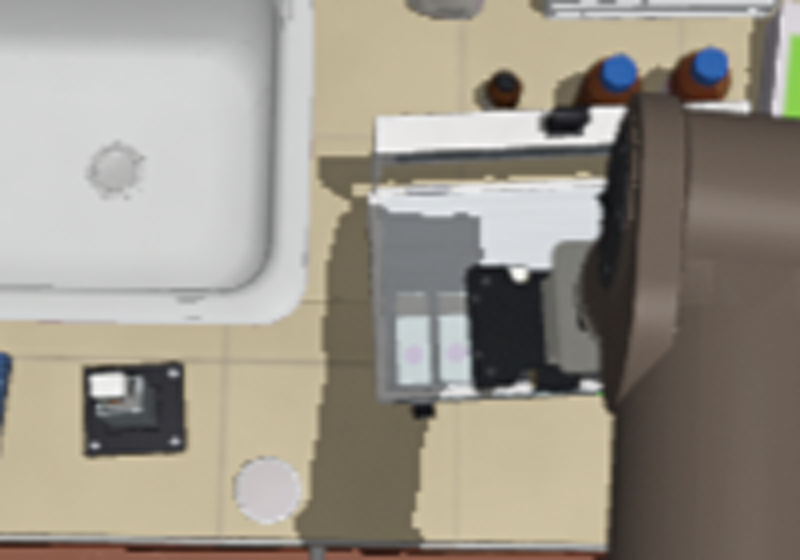

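```bash
python3 - <<'E'
from h import *
s=lambda u,v:S(u,v,235,205,6); t=lambda u,v:T(u-380,v,180,200,8)
P,e=tri(s(186,63),t(516,131)); print('probe top',P.round(4),e.round(4),'expect z',.072+.1)
print('onz .172 top',onz('top',t(516,131),.172).round(4),'side',onz('side',s(186,63),.172).round(4))
# black foot mask, top
im=cv2.imread('pics/top0.png'); g=im.max(2); m=(g<75).astype(np.uint8); m[:195]=0;m[245:]=0;m[:,:180]=0;m[:,235:]=0
c=max(cv2.findContours(m,0,2)[0],key=cv2.contourArea); c=cv2.convexHull(c); print(cv2.minAreaRect(c))
b=cv2.boxPoints(cv2.minAreaRect(c)); w=np.array([onz('top',q,.008) for q in b]); print(w.round(4)); print(w.mean(0)); 
for i in range(4):
    d=w[(i+1)%4]-w[i]; print(np.linalg.norm(d).round(4),np.degrees(np.arctan2(d[1],d[0])).round(1))
# white handle top mask
m=((im.min(2)>200)).astype(np.uint8); m[:208]=0;m[222:]=0;m[:,:188]=0;m[:,205:]=0
ys,xs=np.nonzero(m); print('white',xs.mean(),ys.mean(),xs.min(),xs.max(),ys.min(),ys.max(), onz('top',(xs.mean(),ys.mean()),.172))
print(im[208:222,188:205].min(2))
E
```

```text
probe top [0.4726 0.2467 0.1698] 0.0019 expect z 0.172
onz .172 top [0.4714 0.2461 0.172 ] side [0.4725 0.2496 0.172 ]
((203.0, 222.0), (22.0, 24.0), 90.0)
[[0.5092 0.2904 0.008 ]
 [0.5107 0.2065 0.008 ]
 [0.4339 0.2037 0.008 ]
 [0.4324 0.2867 0.008 ]]
[0.4715551  0.24683245 0.008     ]
0.0839 -89.0
0.0769 -177.9
0.083 91.0
0.0769 2.7
white 196.2 215.97142857142856 193 200 214 218 [0.47130181 0.24725859 0.172     ]
[[140 139 140 141 140 141 141 142 141 140 140 140 140 140 140 140 140]
 [131 132 132 134 135 135 136 136 136 136 136 135 135 135 135 134 134]
 [137 138 137 136 137 138 137 137 137 137 137 136 135 136 136 134 132]
 [143 141 116  92  91  91  78  66  61  59  61  66  66  63  63  64  64]
 [145 142 104  52  38  35  34  32  40  47  52  61  50  36  34  36  38]
 [143 143 102  47  62 102 120 126 142 152 158 162 130  68  34  34  51]
 [144 143 103  59 138 206 221 220 219 217 215 216 192 135  92  94 120]
 [144 143 103  55 128 205 221 219 219 219 219 220 197 141  81  81 142]
 [144 143 104  51 109 201 220 219 220 220 221 222 199 142  76  93 147]
 [144 143 105  52 112 203 223 222 222 223 224 227 203 144  74  99 140]
 [144 143 109  60 108 197 219 218 216 214 213 212 183 136  87  99 124]
 [144 144 110  56  51  92 121 125 120 111 108 104  97 113 110 110 117]
 [144 143 110  57  36  35  65  77  81  65  59  71  91 115 124 121 115]
 [144 143 106  52  37  51 120 112 110 119 119 120 122 123 124 130 122]]
```

{"name": "send_rows", "arguments": {
  "steps": [
    [0.55, -2, 0, 0, 0],
    [0.55, -5, 0, 0.2, 0],
    [0.6, -9, 0, 0.4, 0],
    [0.6, -13.5, 1, 0.6, 0],
    [0.6, -18, 3, 0.8, 0],
    [0.6, -22.5, 6, 1, 0],
    [0.6, -27, 9.5, 1.3, 0],
    [0.6, -30.5, 12.5, 1.5, 0],
    [0.6, -33, 15, 1.6, 0],
    [0.6, -34.5, 16.5, 1.7, 0],
    [0.6, -35, 17, 1.7, 0],
    [0.6, -35, 17, 1.7, 0]
  ]
}}

```text
clock: 10.07
position: [0.4727, 0.2471, 0.2104]
ee_rot: [-1.237, 1.165, -1.166]
force: [0.4, 0.6, 0.4]
width: 0.598
```

```bash
python3 - <<'E'
from h import *
p,r,s=tool(); print(p.round(4),s['force'].round(2),s['width']*92,s['clock'],s['joints'].round(2));print(r.round(3))
im=imaging.get_image('side'); cv2.imwrite('pics/s8r.png',im); cv2.imwrite('pics/s8.png',cv2.resize(im[100:300,200:350],None,fx=3,fy=3,interpolation=cv2.INTER_CUBIC))
im=imaging.get_image('top'); cv2.imwrite('pics/t8r.png',im); cv2.imwrite('pics/t8.png',cv2.resize(im[130:250,250:360],None,fx=5,fy=5,interpolation=cv2.INTER_CUBIC))
E
```

```text
[0.4727 0.2471 0.2104] [0.43 0.6  0.41] 55.00850732954266 10.075 [-0.27  0.34 -0.41  1.79  0.15  1.04 -2.24]
[[ 0.059  0.     0.998]
 [-0.998 -0.     0.059]
 [ 0.    -1.     0.   ]]
```

View pics/s8.png

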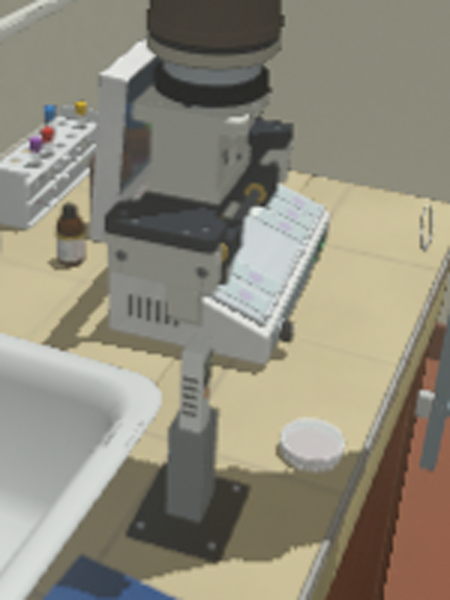

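View pics/t8.png

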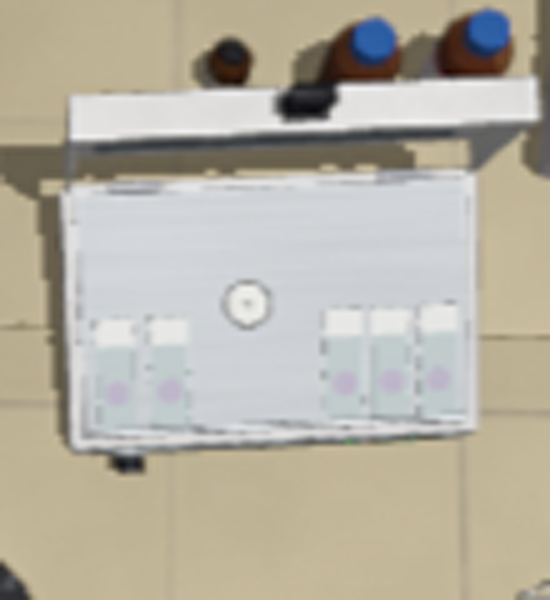

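```bash
python3 - <<'E'
from h import *
im=cv2.imread('pics/t8r.png'); g=im.max(2); x0,y0=292,184
sub=g[y0:y0+14,x0:x0+16]; print(sub)
m=(sub<185).astype(np.uint8); c=max(cv2.findContours(m,0,2)[0],key=cv2.contourArea); h=cv2.convexHull(c); ys,xs=np.nonzero(cv2.drawContours(m*0,[h],0,1,-1)); t=(xs.mean()+x0,ys.mean()+y0); print('ring',t,xs.size)
for q in (t,T(247,304,250,130,5)):
  for s in (S(292,453.5,180,30,3.1),):
    P,e=tri(s,q); print(P.round(4),e.round(4)); print(proj('side',P),proj('top',P),s)
  print(onz('top',q,.08),onz('top',q,.085),onz('top',q,.09))
# plate/housing corners top view
for n,uv in {'BL':(65,190),'BR':(474,174),'FR':(476,432),'FL':(73,450)}.items():
  q=T(*uv,250,130,5); z=.107 if n[0]=='B' else .045
  print(n,onz('top',q,z).round(4))
E
```

```text
[[216 216 216 216 216 216 215 215 215 214 214 213 213 212 212 212]
 [214 214 214 214 215 212 210 210 211 212 213 214 213 213 213 213]
 [215 216 216 215 211 186 167 155 163 182 203 214 215 215 214 213]
 [215 215 214 193 169 209 228 229 228 210 177 194 210 212 211 211]
 [214 214 211 179 208 231 234 234 234 230 195 161 196 212 213 212]
 [215 214 197 192 222 233 232 230 232 234 228 182 194 212 213 212]
 [216 214 182 187 223 231 215 190 216 232 232 194 198 213 214 213]
 [216 214 181 184 222 232 229 211 222 232 231 184 192 212 213 213]
 [215 214 194 173 214 232 233 231 232 234 228 180 193 213 214 213]
 [215 215 212 182 190 221 231 233 232 228 199 179 204 214 214 213]
 [215 215 215 210 181 169 192 218 196 174 179 201 212 213 212 212]
 [213 213 213 214 209 190 156 156 159 193 209 212 213 213 212 213]
 [214 214 214 215 216 214 212 211 211 214 215 213 213 212 212 211]
 [214 214 214 214 213 213 214 214 214 213 212 211 211 211 210 210]]
ring (np.float64(298.4888888888889), np.float64(192.33333333333334)) 45
[ 0.5718 -0.0774  0.0843] 0.0075
[[274.99183601 176.22330189]] [[298.22441425 191.2467102 ]] (273.85483870967744, 175.9516129032258)
[ 0.56891035 -0.07869598  0.08      ] [ 0.56796357 -0.07819248  0.085     ] [ 0.56701679 -0.07768899  0.09      ]
[ 0.5758 -0.08    0.0828] 0.0016
[[274.09486208 176.0103208 ]] [[298.94471719 190.16966424]] (273.85483870967744, 175.9516129032258)
[ 0.57556024 -0.08042257  0.08      ] [ 0.57458917 -0.07991278  0.085     ] [ 0.57361811 -0.07940298  0.09      ]
BL [0.6454 0.0436 0.107 ]
BR [ 0.6617 -0.2299  0.107 ]
FR [ 0.4961 -0.2407  0.045 ]
FL [0.479  0.0346 0.045 ]
```

{"name": "send_rows", "arguments": {
  "steps": [
    [0.6, 0, 1.5, 0, 0],
    [0.6, 0, 4, -0.1, 0],
    [0.6, 0, 6.5, -0.1, 0],
    [0.6, 0, 8.5, -0.1, 0],
    [0.6, 0, 9.2, -0.1, 0],
    [0.6, 0, 9.2, -0.1, 0],
    [0, 0, 9.2, -0.1, 0],
    [0, 0, 9.2, -0.1, 0],
    [0, 0, 9.2, -0.1, 0],
    [0, 0, 9.2, -0.1, 0],
    [0, 0, 9.2, -0.1, 0]
  ],
  "squeeze": 12
}}

```text
clock: 11.55
position: [0.4714, 0.2474, 0.1185]
ee_rot: [-1.236, 1.165, -1.165]
force: [-1.0, 0.0, 3.2]
width: 0.281
```

```bash
python3 - <<'E'
from h import *
p,r,s=tool(); print(p.round(4),s['force'].round(2),s['width']*92,s['clock'])
im=imaging.get_image('side'); cv2.imwrite('pics/s9.png',cv2.resize(im[130:300,200:330],None,fx=3.5,fy=3.5,interpolation=cv2.INTER_CUBIC))
E
```

```text
[0.4714 0.2474 0.1185] [-1.02  0.    3.19] 25.88567064880943 11.55
```

View pics/s9.png

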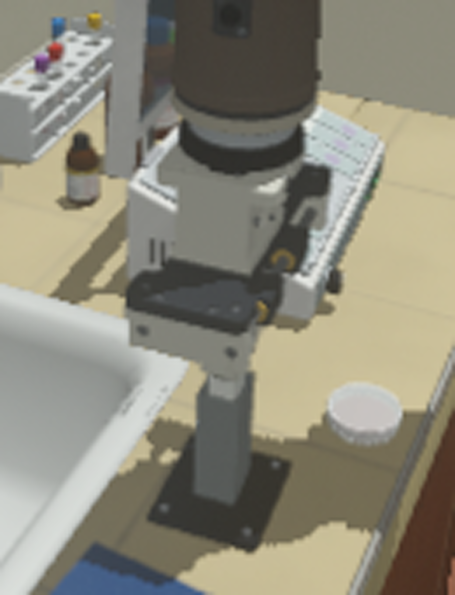

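{"name": "send_rows", "arguments": {
  "steps": [
    [0, 0, -0.5, 0, 0],
    [0, 0, -1.5, 0, 0],
    [0, 0, -3, 0, 0],
    [0, 0, -4.5, 0, 0],
    [0, 0, -6, 0, 0],
    [0, 0, -6.8, 0, 0],
    [0, 0, -6.8, 0, 0]
  ]
}}

```text
clock: 12.48
position: [0.4715, 0.2475, 0.1869]
ee_rot: [-1.236, 1.165, -1.165]
force: [0.7, -0.1, -0.9]
width: 0.283
```

```bash
python3 - <<'E'
from h import *
p,r,s=tool(); print(p.round(4),s['force'].round(2),s['width']*92,s['clock'])
im=imaging.get_image('side'); cv2.imwrite('pics/s10.png',cv2.resize(im[130:300,200:330],None,fx=3.5,fy=3.5,interpolation=cv2.INTER_CUBIC))
E
```

```text
[0.4715 0.2475 0.1869] [ 0.68 -0.12 -0.85] 26.020049036604867 12.475
```

View pics/s10.png

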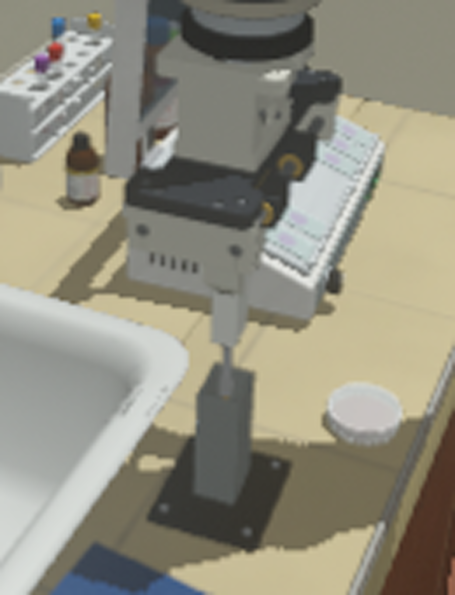

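{"name": "send_rows", "arguments": {
  "steps": [
    [0, 0, 0, -0.4, 0],
    [0, 0, 0, -0.9, 0],
    [0, 0, 0, -1.4, 0],
    [0, 0, 0, -1.9, 0],
    [0, 0, 0, -2.4, 0],
    [0, 0, 0, -2.9, 0],
    [0, 0, 0, -3.4, 0],
    [0, 0, 0, -3.9, 0],
    [0, 0, 0, -4.3, 0],
    [0, 0, 0, -4.5, 0],
    [0, 0, 0, -4.5, 0]
  ],
  "squeeze": 10
}}

```text
clock: 13.9
position: [0.4261, 0.2446, 0.1863]
ee_rot: [-1.237, 1.165, -1.165]
force: [0.6, 0.3, -0.5]
width: 0.284
```

```bash
python3 - <<'E'
from h import *
p,r,s=tool(); print(p.round(4),s['force'].round(2),s['width']*92,s['clock'])
im=imaging.get_image('side'); cv2.imwrite('pics/s11.png',cv2.resize(im[170:290,220:310],None,fx=5,fy=5,interpolation=cv2.INTER_CUBIC))
E
```

```text
[0.4261 0.2446 0.1863] [ 0.62  0.3  -0.51] 26.109694849992113 13.9
```

View pics/s11.png

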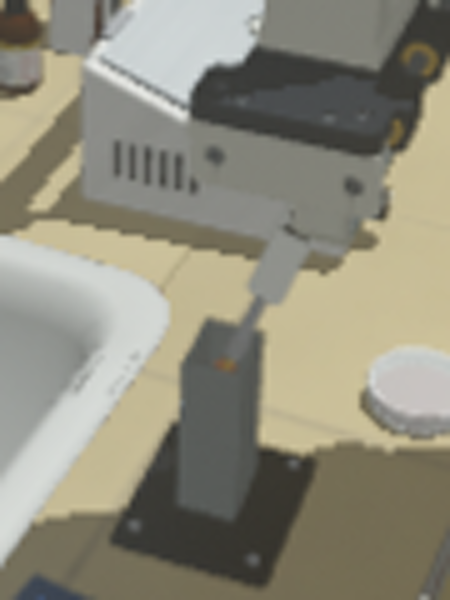

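{"name": "send_rows", "arguments": {
  "steps": [
    [0, 0, 0, 0, 0],
    [0, 0, -0.8, 0, 0],
    [0, 0, -2, 0, 0],
    [0, 0, -4, 0, 0],
    [0, 0, -6, 0, 0],
    [0, 0, -7.5, 0, 0],
    [0, 0, -8, 0, 0],
    [0, 0, -8, 0, 0]
  ],
  "squeeze": 25
}}

```text
clock: 14.95
position: [0.4263, 0.2446, 0.2663]
ee_rot: [-1.237, 1.165, -1.165]
force: [-0.1, 0.4, -0.5]
width: 0.283
```

```bash
python3 - <<'E'
from h import *
p,r,s=tool(); print(p.round(4),s['force'].round(2),s['width']*92,s['clock'])
g=p+np.array([0,0,.019])
for t in (0,15,20,25):
    a=np.radians(t); n=np.array([-np.sin(a)*.998,-np.sin(a)*.06,np.cos(a)]); f=g-.125*n; o=g-.065*n
    print(t,'side foot,orig',proj('side',[f,o]).round(1).tolist(),'top',proj('top',[f,o]).round(1).tolist())
im=imaging.get_image('side'); cv2.imwrite('pics/s12r.png',im); cv2.imwrite('pics/s12.png',cv2.resize(im[150:260,240:330],None,fx=5,fy=5,interpolation=cv2.INTER_CUBIC))
im=imaging.get_image('top'); cv2.imwrite('pics/t12r.png',im); cv2.imwrite('pics/t12.png',cv2.resize(im[170:270,160:260],None,fx=5,fy=5,interpolation=cv2.INTER_CUBIC))
E
```

```text
[0.4263 0.2446 0.2663] [-0.14  0.44 -0.5 ] 26.00092054427459 14.95
0 side foot,orig [[285.5, 223.5], [287.4, 200.9]] top [[197.0, 230.9], [194.1, 229.0]]
15 side foot,orig [[271.7, 218.7], [279.9, 198.4]] top [[196.6, 220.4], [193.9, 223.3]]
20 side foot,orig [[267.4, 216.4], [277.6, 197.2]] top [[196.4, 216.9], [193.8, 221.4]]
25 side foot,orig [[263.3, 213.9], [275.3, 195.8]] top [[196.2, 213.5], [193.7, 219.5]]
```

View pics/s12.png

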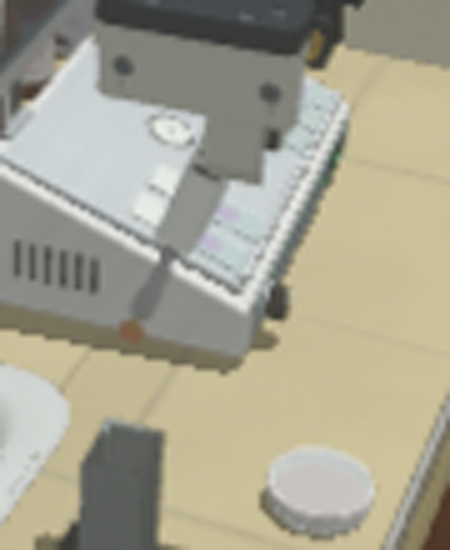

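View pics/t12.png

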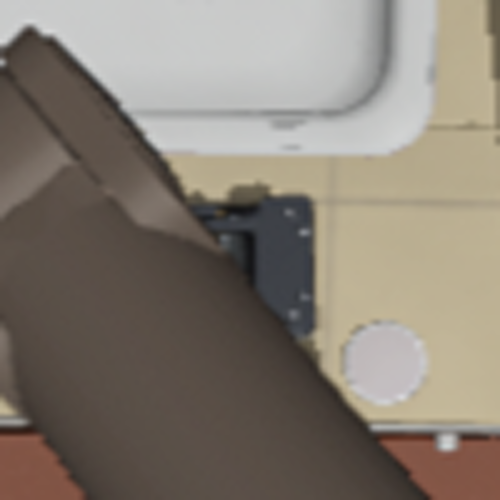

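```bash
python3 - <<'E'
from h import *
im=cv2.imread('pics/s12r.png'); 
cv2.imwrite('pics/s12z.png',cv2.resize(im[180:222,255:295],None,fx=14,fy=14,interpolation=cv2.INTER_CUBIC))
hsv=cv2.cvtColor(im,cv2.COLOR_BGR2HSV)
sub=im[205:222,258:276].astype(int); m=(sub[...,2]-sub[...,0]>60)&(sub[...,2]-sub[...,1]>30)
ys,xs=np.nonzero(m); print(xs+258,ys+205, xs.mean()+258,ys.mean()+205)
E
```

```text
[] [] nan nan<stdin>:6: RuntimeWarning: Mean of empty slice.
  ret = ret.dtype.type(ret / rcount)
```

View pics/s12z.png

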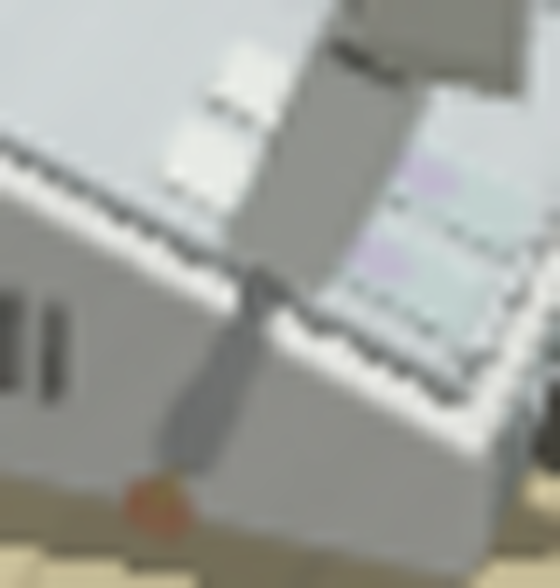

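{"name": "send_rows", "arguments": {
  "steps": [
    [0, 1, -0.5, 0, 0],
    [0, 3, -1, 0.5, 0],
    [0, 6, -1, 1.2, 0],
    [0, 9.5, -1, 2, 0],
    [0, 13, -1, 3, 0],
    [0, 16.5, -1, 4, 0],
    [0, 20, -1, 5, 0],
    [0, 23.5, -0.5, 6, 0],
    [0, 27, 0.5, 6.8, 0],
    [0, 30, 2, 7.4, 0],
    [0, 32, 3.5, 7.7, 0],
    [0, 33, 5, 7.7, 0],
    [0, 33.3, 5.7, 7.7, 0],
    [0, 33.3, 5.7, 7.7, 0],
    [0, 33.3, 5.7, 7.7, 0]
  ],
  "squeeze": 25
}}

```text
clock: 16.92
position: [0.5233, -0.0821, 0.2098]
ee_rot: [-1.237, 1.163, -1.164]
force: [0.1, -0.2, -1.2]
width: 0.281
```

```bash
cat > chk.py <<'E'
from h import *
import sys
k=sys.argv[1]
p,r,s=tool(); print(p.round(4),s['width']*92,s['clock'],'ang',np.degrees(np.arctan2(r[1,2],r[0,2])).round(2))
F=[s['force']]
for i in range(int(sys.argv[2])):
    im=imaging.get_image('side'); F.append(arm.observe()['force'])
F=np.array(F); print('force',F.mean(0).round(2),F.std(0).round(2), arm.observe()['clock'])
n=np.array([-.3413,-.0205,.9397]); spot=np.array([.5758,-.080,.0828])
g=p+np.array([0,0,.019]); print('h along normal',((g-spot)@n-.125).round(4),'lateral',(g-spot-n*((g-spot)@n)).round(4))
print('pred foot side',proj('side',g-.125*n).round(1),'top',proj('top',g-.125*n).round(1),'spot side',proj('side',spot).round(1))
im=imaging.get_image('side'); cv2.imwrite(f'pics/s{k}.png',cv2.resize(im[140:195,245:305],None,fx=10,fy=10,interpolation=cv2.INTER_CUBIC))
E
python3 chk.py 13 8
```

```text
[ 0.5233 -0.0821  0.2098] 25.88501743705001 16.925 ang 3.51
force [-0.21 -0.04 -0.87] [0.32 0.4  0.48] 17.325
h along normal 0.0301 lateral [0.0005 0.001  0.0002]
pred foot side [[277.4 168.9]] top [[299.7 191.5]] spot side [[274.1 176. ]]
```

View pics/s13.png

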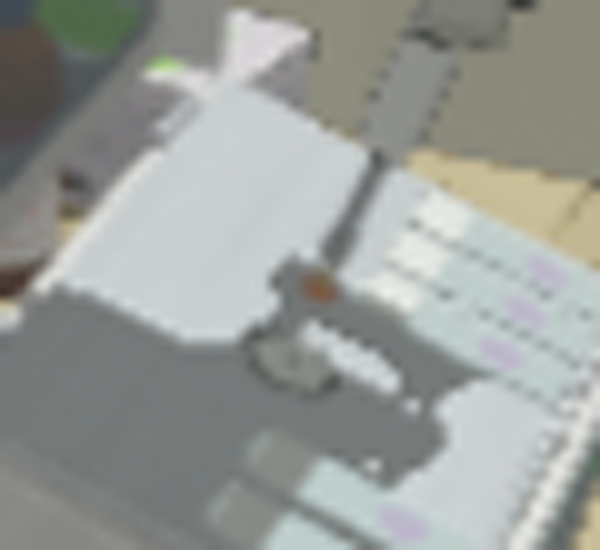

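{"name": "send_rows", "arguments": {
  "steps": [
    [0, 0.1, 0.4, 0.15, 0],
    [0, 0.1, 0.9, 0.35, 0],
    [0, 0.1, 1.4, 0.5, 0],
    [0, 0.1, 1.9, 0.7, 0],
    [0, 0.1, 2.25, 0.8, 0],
    [0, 0.1, 2.35, 0.85, 0],
    [0, 0.1, 2.35, 0.85, 0],
    [0, 0.1, 2.35, 0.85, 0]
  ],
  "squeeze": 25
}}

```text
clock: 18.38
position: [0.5316, -0.0837, 0.1859]
ee_rot: [-1.237, 1.165, -1.165]
force: [-0.4, -1.2, 0.6]
width: 0.285
```

```bash
python3 chk.py 14 8
```

```text
[ 0.5316 -0.0837  0.1859] 26.226356867368505 18.375 ang 3.42
force [-0.09 -0.23 -0.82] [0.23 0.48 0.68] 18.775
h along normal 0.0049 lateral [ 0.0002 -0.001   0.    ]
pred foot side [[274.7 174.7]] top [[299.4 190.4]] spot side [[274.1 176. ]]
```

View pics/s14.png

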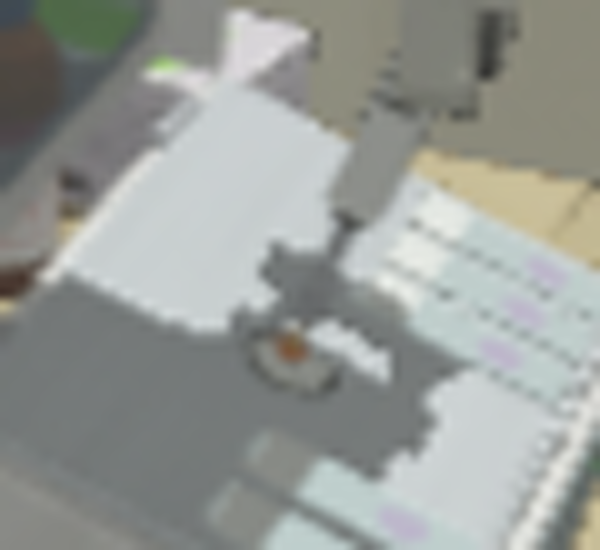

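{"name": "send_rows", "arguments": {
  "steps": [
    [0, -0.05, 0.15, 0.05, 0],
    [0, -0.1, 0.3, 0.1, 0],
    [0, -0.1, 0.37, 0.13, 0],
    [0, -0.1, 0.37, 0.13, 0],
    [0, -0.1, 0.37, 0.13, 0]
  ],
  "squeeze": 25
}}

```text
clock: 19.45
position: [0.5328, -0.0827, 0.1821]
ee_rot: [-1.237, 1.165, -1.165]
force: [-1.0, -0.2, 1.6]
width: 0.282
```

```bash
python3 chk.py 15 12
```

```text
[ 0.5328 -0.0827  0.1821] 25.90127876914511 19.45 ang 3.42
force [-0.48 -0.91  0.87] [0.53 0.39 0.41] 20.05
h along normal 0.0009 lateral [-0.     -0.0001  0.    ]
pred foot side [[274.2 175.8]] top [[299.  190.2]] spot side [[274.1 176. ]]
```

{"name": "send_rows", "arguments": {
  "steps": [
    [0, 0, 0.07, 0.03, 0],
    [0, 0, 0.14, 0.05, 0],
    [0, 0, 0.14, 0.05, 0],
    [0, 0, 0.14, 0.05, 0]
  ],
  "squeeze": 25
}}

```text
clock: 20.6
position: [0.5333, -0.0826, 0.1806]
ee_rot: [-1.237, 1.165, -1.165]
force: [-0.9, -1.8, 0.8]
width: 0.284
```

```bash
python3 chk.py 16 16
```

```text
[ 0.5333 -0.0826  0.1806] 26.150434091317834 20.6 ang 3.42
force [-0.86 -1.25  1.22] [0.49 0.46 0.45] 21.4
h along normal -0.0006 lateral [-0.0001 -0.     -0.    ]
pred foot side [[274.1 176.2]] top [[299.  190.2]] spot side [[274.1 176. ]]
```

View pics/s16.png

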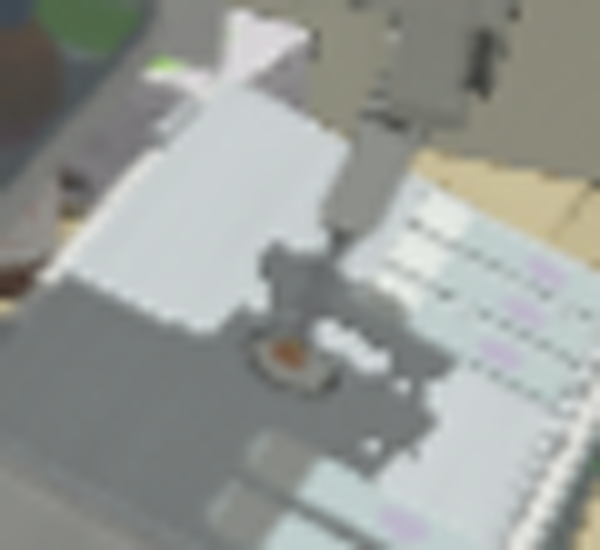

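{"name": "send_rows", "arguments": {
  "steps": [
    [0, 0.03, 0.05, 0.02, 0],
    [0, 0.05, 0.11, 0.04, 0],
    [0, 0.05, 0.11, 0.04, 0],
    [0, 0.05, 0.11, 0.04, 0]
  ],
  "squeeze": 25
}}

```text
clock: 21.95
position: [0.5337, -0.0828, 0.1795]
ee_rot: [-1.237, 1.165, -1.165]
force: [-2.8, 0.7, 2.6]
width: 0.282
```

```bash
python3 chk.py 17 20; python3 - <<'E'
from h import *
im=imaging.get_image('top'); cv2.imwrite('pics/t17.png',cv2.resize(im[120:260,220:380],None,fx=4,fy=4,interpolation=cv2.INTER_CUBIC))
im=imaging.get_image('side'); cv2.imwrite('pics/s17w.png',cv2.resize(im[90:300,190:350],None,fx=2.8,fy=2.8,interpolation=cv2.INTER_CUBIC))
E
```

```text
[ 0.5337 -0.0828  0.1795] 25.951562600302193 21.95 ang 3.43
force [-1.2   0.97  1.55] [0.63 0.59 0.53] 22.95
h along normal -0.0019 lateral [-0.0001 -0.0003 -0.    ]
pred foot side [[273.9 176.4]] top [[299.  190.1]] spot side [[274.1 176. ]]
```

View pics/s17.png

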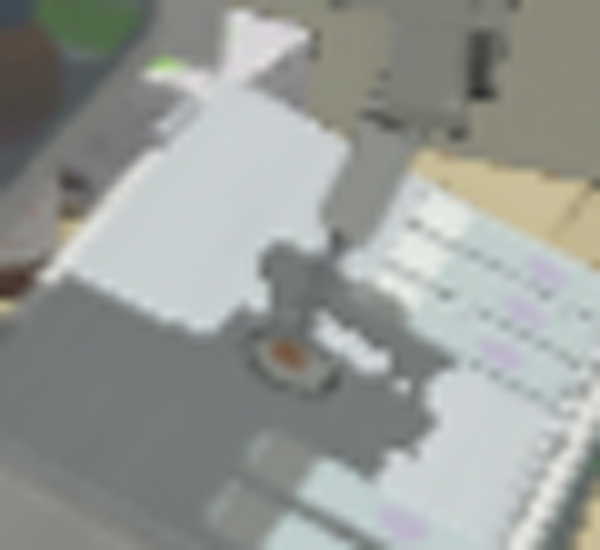

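View pics/t17.png

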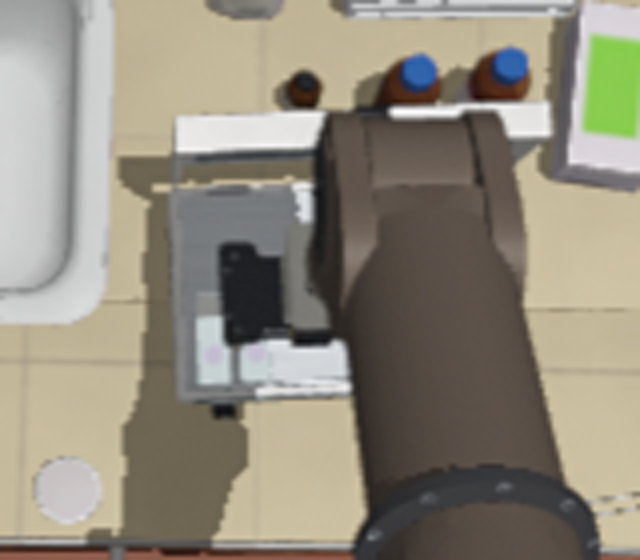

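View pics/s17w.png

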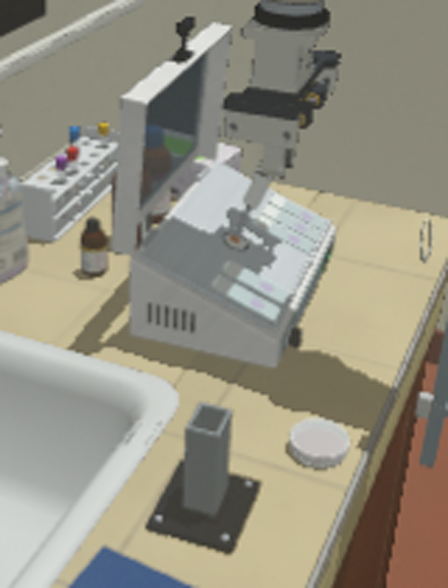

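{"name": "send_rows", "arguments": {
  "steps": [
    [0, -0.01, 0, 0, 0],
    [0, -0.02, 0, 0, 0],
    [0, -0.02, 0, 0, 0]
  ],
  "squeeze": 25
}}

```text
clock: 23.48
position: [0.5337, -0.0829, 0.1795]
ee_rot: [-1.237, 1.165, -1.165]
force: [-0.8, 0.9, 1.9]
width: 0.283
```

```bash
python3 chk.py 18 20; python3 - <<'E'
from h import *
p,r,s=tool(); g=p+[0,0,.019]
for t in (14,17,20,23,26):
    a=np.radians(t); ax=r[:,2]; n=-np.sin(a)*ax+np.cos(a)*np.array([0,0,1]); pf=proj('side',[g-.1205*n,g-.070*n]); d=pf[1]-pf[0]
    # handle -x/+y and +x/+y lower corners, relative edge line direction
    y=-r[:,0]; xx=np.cross(y,n)
    e=proj('side',[g-.065*n+.013*y-.009*xx,g-.03*n+.013*y-.009*xx,g-.065*n+.013*y+.009*xx,g-.03*n+.013*y+.009*xx])
    print(t,'axis slope',(d[0]/-d[1]).round(3),'foot',pf[0].round(1),'edge slopes',((e[1]-e[0])[0]/-(e[1]-e[0])[1]).round(3),((e[3]-e[2])[0]/-(e[3]-e[2])[1]).round(3),'corners',e[[0,2]].round(1).tolist(), 'lower edge slope',((e[0]-e[2])[1]/(e[0]-e[2])[0]).round(3))
im=imaging.get_image('side'); cv2.imwrite('pics/s18z.png',cv2.resize(im[147:183,263:297],None,fx=16,fy=16,interpolation=cv2.INTER_CUBIC))
E
```

```text
[ 0.5337 -0.0829  0.1795] 26.062661266597832 23.475 ang 3.42
force [-1.08  0.96  1.6 ] [0.37 0.53 0.49] 24.475
h along normal -0.0018 lateral [-0.     -0.0004 -0.    ]
pred foot side [[273.9 176.4]] top [[299.  190.1]] spot side [[274.1 176. ]]
14 axis slope 0.358 foot [278. 177.] edge slopes 0.363 0.351 corners [[284.5, 165.7], [279.2, 163.4]] lower edge slope 0.426
17 axis slope 0.424 foot [276.2 176.2] edge slopes 0.43 0.417 corners [[283.5, 165.4], [278.3, 162.8]] lower edge slope 0.482
20 axis slope 0.494 foot [274.5 175.3] edge slopes 0.5 0.486 corners [[282.4, 165.0], [277.3, 162.2]] lower edge slope 0.539
23 axis slope 0.568 foot [272.8 174.4] edge slopes 0.575 0.56 corners [[281.4, 164.5], [276.4, 161.6]] lower edge slope 0.599
26 axis slope 0.648 foot [271.1 173.3] edge slopes 0.656 0.639 corners [[280.4, 164.1], [275.6, 160.9]] lower edge slope 0.663
```

View pics/s18z.png

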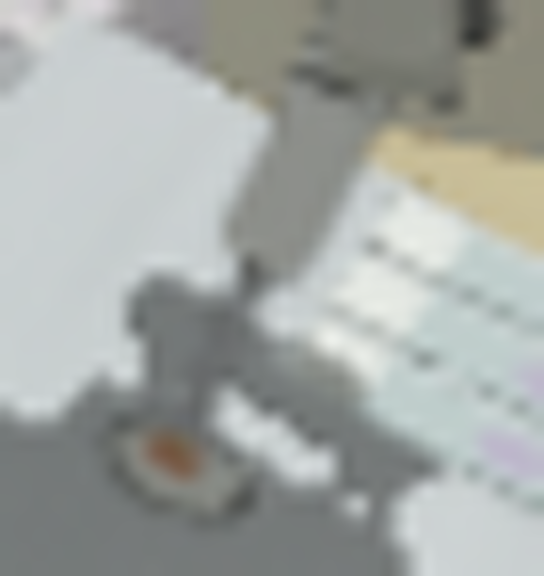

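{"name": "send_rows", "arguments": {
  "steps": [
    [0, -0.01, 0, 0, 0],
    [0, -0.02, 0, 0, 0],
    [0, -0.02, 0, 0, 0]
  ],
  "squeeze": 25
}}

```text
clock: 24.95
position: [0.5337, -0.0828, 0.1795]
ee_rot: [-1.237, 1.165, -1.165]
force: [-0.6, -0.1, 2.0]
width: 0.279
```

```bash
python3 chk.py 19 30; python3 -c "
from h import *
s=arm.observe(); print(s['ft_torque'],s['dq'].round(4))"
```

```text
[ 0.5337 -0.0828  0.1795] 25.665839237778023 24.95 ang 3.42
force [-1.03 -0.13  1.56] [0.47 0.46 0.45] 26.45
h along normal -0.0018 lateral [-0.0001 -0.0002 -0.    ]
pred foot side [[273.9 176.4]] top [[299.  190.1]] spot side [[274.1 176. ]]
[-0.05529581  0.17485691 -0.06094213] [ 0.0022 -0.0001  0.0005  0.0005 -0.0012 -0.0005  0.0009]
```

View pics/s19.png

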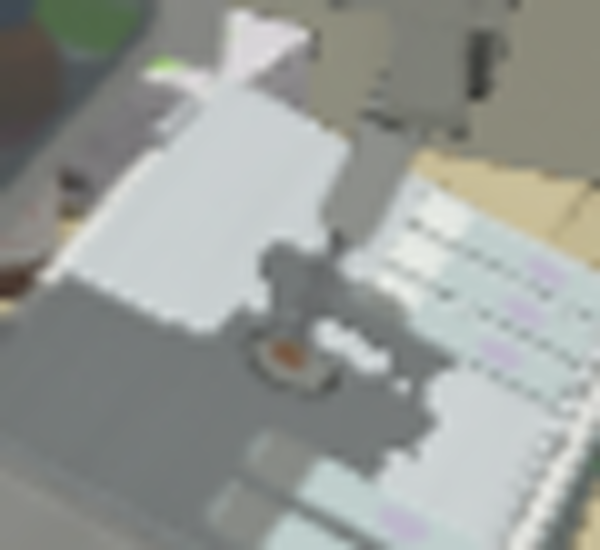

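The foot sits inside the ring (foot at about (290,352), ring centre at about (292,362) in the 10x crop). The side force is close to zero and the spring force is about 2.6 N, so I'm handing in.

```bash
python3 -c "
from cell import arm
print(arm.sign_off()); print(arm.observe()['clock'])"
```

```text
the job is handed in; nothing more can be done
None
the job is handed in; nothing more can be done
```

I opened the dryer's cover and handed the job in with the thermometer's foot held on the ringed spot, at about 26.5 s on the clock.

- **Cover:** I swung it up by its pull and let go. It stood about upright by itself in every later picture.
- **Thermometer:** I lifted it out of the holster and leaned its stem on the holster rim to turn it about 20° in the grip. I then set its foot on the spot along the plate's normal.
- **Push:** the force along the normal rose by about 2.57 N, so the foot is about 4.5 mm in, half of its travel. The distance pushed after first contact agrees at about 4.6 mm. The sideways force along the hinge line was about 1 N at first; I relieved it to about 0.
- **Position:** in the side view the foot lies inside the ring, within about 3 mm of its centre. The arm hid the spot from the top camera at the end.

**Disagreements in the checks:**
- **Plate height:** contact came about 2.7 mm earlier than my image measurement of the plate height, so I went by force.
- **Tilt:** the estimates ran from 17.5° to 22° against the wanted 20°, so the foot is square only to within about 2°.

The other things stayed where they were in the pictures I took. No unexpected contact force showed in the readings.

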